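# Load and start the degassing station

### The arm

A 6-joint arm with a two-finger parallel gripper is mounted at the origin on the work surface. World frame = base frame: x ahead of the robot, y to its left, z up, the work surface at z = 0. Lengths are in m, angles in rad, forces in N, time in s.
With the tool pointing down it reaches from about 0.275 to 0.725 m from the base axis. Payload 5.6 kg.
Tool frame: the origin (TCP) lies at the very end of the fingers, on their centre line; the grasp point (between the pads) lies 19 mm behind it (pinch_z is the distance from the TCP to the grasp point, in m); z points along the fingers, y is the line along which they close (so a half turn about z gives the same grasp; the last joint's range is limited). The gripper opens to 85 mm and grips with 20 to 120 N. Pads are 22 mm wide; open, the fingers measure 114 mm over their backs; the gripper's body (76 mm by 85 mm) begins 54 mm behind the grasp point. The pads swing forward as they close: fully open they stand 13 mm farther back than shut.
Start: joints at [-0.94, 0.255, 0.108, 0, -1.424, -0.285], TCP at [0.186, -0.517, 0.231] pointing down, gripper open.
Joint ranges: [-2.95, 2.95], [-1.21, 1.97], [-1.09, 1.5], [-2.87, 1.71], [-2.94, -0.07], [-3.05, 3.05]. Speed limits (rad/s): [2.57, 2.57, 3.14, 3.14, 3.14, 3.14].

### API

Orientations are given as a unit quaternion [w, x, y, z].
In Python, from plant import observe, read_camera, camera_params, close_job, pinch_z gives the robot as it stands.
- The arm moves only by the shell command python3 -m jog 'ROWS' [OPENING] [FORCE]. ROWS is JSON, a list of rows, each a list of 2 entries, a list of its own where there are three numbers: the shift along the tool's x, y, z in m, then the turn about the tool's z in degrees. In form: [[[tx, ty, tz], twist], ...]. A call has 1 to 12 rows; each row is the pose to reach, as a shift and turn from the pose commanded when the call began, along the tool's axes at that moment; what a row does not reach only later rows make up. A row lasts 1/8 s, in which the tool goes at most 62.5 mm and 10.7 degrees, less where a joint would pass 70% of its speed; a pose out of reach is approached as far as the arm can. A call with a gripper value outside its range is refused whole. OPENING is the finger opening in m, from 0 to 0.0854, set as the call begins (- or left out, the last holds). The fingers move at their own pace and stop on an object; FORCE is the grip in N (left out, the last holds). Time passes only in rows, so rows that repeat a pose let the fingers close. It gives the time, the measured TCP pose, the force, the opening and the grip force at its end, in the units of the state.
- observe(): the state, without advancing time (a new reading comes with each control period).
- read_camera(name): name is "side" or "top" or "wrist"; returns the picture (420x560x3 uint8, red, green, blue); there is no depth.
- camera_params(name): a dict with "mtx" (3x3 intrinsics, pixels), "pose" (4x4, takes a point from camera to world coordinates). Camera axes: x right, y up, looking along -z (the intrinsics and any distortion apply to the point x, -y, -z); pixel columns grow to the right and rows downward; lengths in m; the calibration is good to about 2 mm. A picture is of the moment at which its call begins: read the wrist's pose just before it. camera_params takes no time and is no camera call; for the wrist camera it gives the pose at the moment of the call.
- close_job(): hands the job in; it is judged then, once.
The state is a dict: "clock": time; "joints": joint angles; "joint_velocities": joint speeds; "tau": joint torques, N m; "tool_pos": TCP position; "orientation": TCP orientation; "wrist_force": force on the tool from outside, world axes, zero at the start; "ft_torque": the same for the moment, N m; "gripper_width": opening from 0.0 (shut) to 1.0 (fully open); "gripper_force": force on a finger pad.
Only numpy, scipy, OpenCV 4.12 (cv2) and the standard library are available. Lean on these libraries where they do the work, as an engineer would, in place of code of your own. Each camera call takes 0.05 s, during which the arm holds its last target. There are 200 camera calls.

### The job

Loosen the red winged clamp knob of the degassing station, stand every sample cell present on the bench upright in the carriage, one to a pocket, and then push the carriage fully home under the manifold bar. Then turn the winged knob fully tight again, and last of all press the green start key until it snaps through and stays down. Do not knock the orange panel beside the knob, and leave the mug, bottle and carton where they are.

Things in the scene. Friction and masses are not known exactly. Their poses are not given: they have to be found in the camera images.
- cell0_mid (a point): sample cell 0: upright steel cylinder with a blue band, 40 mm diameter, on a heavier dark foot flange of 52 mm diameter and 8 mm thickness, 60 mm tall in all, about 0.18 kg, bottom-heavy; this point is its centre, 30 mm above its underside; z is its axis. It may be absent in a given run (3 or 4 of the four are present)
- cell1_mid (a point): sample cell 1: upright steel cylinder with a blue band, 40 mm diameter, on a heavier dark foot flange of 52 mm diameter and 8 mm thickness, 60 mm tall in all, about 0.18 kg, bottom-heavy; this point is its centre, 30 mm above its underside; z is its axis. It may be absent in a given run (3 or 4 of the four are present)
- cell2_mid (a point): sample cell 2: upright steel cylinder with a blue band, 40 mm diameter, on a heavier dark foot flange of 52 mm diameter and 8 mm thickness, 60 mm tall in all, about 0.18 kg, bottom-heavy; this point is its centre, 30 mm above its underside; z is its axis. It may be absent in a given run (3 or 4 of the four are present)
- cell3_mid (a point): sample cell 3: upright steel cylinder with a blue band, 40 mm diameter, on a heavier dark foot flange of 52 mm diameter and 8 mm thickness, 60 mm tall in all, about 0.18 kg, bottom-heavy; this point is its centre, 30 mm above its underside; z is its axis. It may be absent in a given run (3 or 4 of the four are present)
- pocket0 (a point): centre of the floor of carriage pocket 0: a square pocket, 60 mm wide, in the aluminium carriage, walls 10 mm high; pockets lie 74 mm apart in a row along the station's y axis; this floor is 24 mm above the bench. Moves with the carriage; axes as the station's. Any cell fits any pocket, one cell each
- pocket1 (a point): centre of the floor of carriage pocket 1: a square pocket, 60 mm wide, in the aluminium carriage, walls 10 mm high; pockets lie 74 mm apart in a row along the station's y axis; this floor is 24 mm above the bench. Moves with the carriage; axes as the station's. Any cell fits any pocket, one cell each
- pocket2 (a point): centre of the floor of carriage pocket 2: a square pocket, 60 mm wide, in the aluminium carriage, walls 10 mm high; pockets lie 74 mm apart in a row along the station's y axis; this floor is 24 mm above the bench. Moves with the carriage; axes as the station's. Any cell fits any pocket, one cell each
- pocket3 (a point): centre of the floor of carriage pocket 3: a square pocket, 60 mm wide, in the aluminium carriage, walls 10 mm high; pockets lie 74 mm apart in a row along the station's y axis; this floor is 24 mm above the bench. Moves with the carriage; axes as the station's. Any cell fits any pocket, one cell each
- station: white degassing station fixed to the bench; origin on the bench under its middle; its x axis points from the carriage's push tab to the blue manifold bar, y to its left, z up. The manifold bar (40 mm deep in x, 340 mm long in y, centred 50 mm ahead of the origin in x, underside 115 mm and top 150 mm above the bench) overhangs the row of pockets when the carriage is home. Its two end cheeks (12 mm thick) stand at station y = +-168 mm, x = 30 to 100 mm, up to 112 mm high
- carriage (a joint): position of the carriage along the station's +x axis, m: 0 = pulled fully out (loading), 0.110 = home against its stop under the manifold bar; starts between 0 and 0.02; slides with about 2 N of friction and stays where it is left
- tab (a point): the carriage's black upright push tab: 14 mm thick along the station's x, 70 mm wide along y, top 90 mm above the bench; this point is its middle in x and y, 20 mm below its top (70 mm above the bench); it stands 90 mm before the pocket row
- wing (a joint): angle of the red winged clamp knob, rad, counter-clockwise seen from above positive: 0 = tight (wings along the station's x axis, against a stop), 1.55 = fully loose (wings across, along y, against a stop); more than 1.2 counts as loose, less than 0.15 as tight. About 0.1 N m of friction; stays where it is left
- wing_grip (a point): centre of the winged knob, on its upright axis, 15 mm below the top of the wings (75 mm above the bench, wing top at 90 mm). The wings form one straight upright blade along this point's x axis: 72 mm long, 12 mm thick, 30 mm high
- guard: thin fixed orange side panel beside the winged knob, 110 mm long in the station's x, 8 mm thick, 100 mm high; origin at the middle of its foot; its near face is 48 mm from the knob's axis, on the station's -y side, so the wing tips pass 12 mm from it. Not to be knocked (8 N or more)
- key (a joint): travel of the green start key, m: 0 = up (off), 0.010 = pressed and latched. An over-centre spring resists with up to about 7 N near 1.5 mm, then less and less, snaps through by itself at 4 to 5 mm, and stays down at 10 mm (a stop); let go before 4 mm and it comes back up
- key_top (a point): centre of the top of the green start key, a round cap of 40 mm diameter, standing 72 mm above the bench when up, 62 mm when latched; pressed straight down
- mug: bystander: yellow mug, 80 mm diameter, 85 mm tall, origin under its middle
- bottle: bystander: white bottle, 60 mm diameter, 140 mm tall, origin under its middle
- carton: bystander: cardboard carton 60 x 110 x 50 mm, origin under its middle
Not all that is in view belongs to the job. What is shaped like the part that bears cell1_mid but brown or pink is not meant.

How it is judged:
On the way, in this order (a step that is already met when the one before it is completed fails the run):
1. the winged knob is loose, the carriage still out (value of joint wing above 1.2 rad and value of joint carriage below 0.04 m), for 0.2 s.
2. every cell present stands in a pocket of its own, the carriage still out (all of step 1 and ((horizontal distance between cell0_mid and pocket0 below 0.012 m and z of cell0_mid in the frame of pocket0 below 0.036 m and angle between cell0_mid's own z axis and vertical below 0.12 rad) or (horizontal distance between cell0_mid and pocket1 below 0.012 m and z of cell0_mid in the frame of pocket1 below 0.036 m and angle between cell0_mid's own z axis and vertical below 0.12 rad) or (horizontal distance between cell0_mid and pocket2 below 0.012 m and z of cell0_mid in the frame of pocket2 below 0.036 m and angle between cell0_mid's own z axis and vertical below 0.12 rad) or (horizontal distance between cell0_mid and pocket3 below 0.012 m and z of cell0_mid in the frame of pocket3 below 0.036 m and angle between cell0_mid's own z axis and vertical below 0.12 rad)) and ((horizontal distance between cell1_mid and pocket0 below 0.012 m and z of cell1_mid in the frame of pocket0 below 0.036 m and angle between cell1_mid's own z axis and vertical below 0.12 rad) or (horizontal distance between cell1_mid and pocket1 below 0.012 m and z of cell1_mid in the frame of pocket1 below 0.036 m and angle between cell1_mid's own z axis and vertical below 0.12 rad) or (horizontal distance between cell1_mid and pocket2 below 0.012 m and z of cell1_mid in the frame of pocket2 below 0.036 m and angle between cell1_mid's own z axis and vertical below 0.12 rad) or (horizontal distance between cell1_mid and pocket3 below 0.012 m and z of cell1_mid in the frame of pocket3 below 0.036 m and angle between cell1_mid's own z axis and vertical below 0.12 rad)) and ((horizontal distance between cell2_mid and pocket0 below 0.012 m and z of cell2_mid in the frame of pocket0 below 0.036 m and angle between cell2_mid's own z axis and vertical below 0.12 rad) or (horizontal distance between cell2_mid and pocket1 below 0.012 m and z of cell2_mid in the frame of pocket1 below 0.036 m and angle between cell2_mid's own z axis and vertical below 0.12 rad) or (horizontal distance between cell2_mid and pocket2 below 0.012 m and z of cell2_mid in the frame of pocket2 below 0.036 m and angle between cell2_mid's own z axis and vertical below 0.12 rad) or (horizontal distance between cell2_mid and pocket3 below 0.012 m and z of cell2_mid in the frame of pocket3 below 0.036 m and angle between cell2_mid's own z axis and vertical below 0.12 rad)) and ((horizontal distance between cell3_mid and pocket0 below 0.012 m and z of cell3_mid in the frame of pocket0 below 0.036 m and angle between cell3_mid's own z axis and vertical below 0.12 rad) or (horizontal distance between cell3_mid and pocket1 below 0.012 m and z of cell3_mid in the frame of pocket1 below 0.036 m and angle between cell3_mid's own z axis and vertical below 0.12 rad) or (horizontal distance between cell3_mid and pocket2 below 0.012 m and z of cell3_mid in the frame of pocket2 below 0.036 m and angle between cell3_mid's own z axis and vertical below 0.12 rad) or (horizontal distance between cell3_mid and pocket3 below 0.012 m and z of cell3_mid in the frame of pocket3 below 0.036 m and angle between cell3_mid's own z axis and vertical below 0.12 rad))), for 0.2 s.
3. the loaded carriage is home, the knob still loose (((horizontal distance between cell0_mid and pocket0 below 0.012 m and z of cell0_mid in the frame of pocket0 below 0.036 m and angle between cell0_mid's own z axis and vertical below 0.12 rad) or (horizontal distance between cell0_mid and pocket1 below 0.012 m and z of cell0_mid in the frame of pocket1 below 0.036 m and angle between cell0_mid's own z axis and vertical below 0.12 rad) or (horizontal distance between cell0_mid and pocket2 below 0.012 m and z of cell0_mid in the frame of pocket2 below 0.036 m and angle between cell0_mid's own z axis and vertical below 0.12 rad) or (horizontal distance between cell0_mid and pocket3 below 0.012 m and z of cell0_mid in the frame of pocket3 below 0.036 m and angle between cell0_mid's own z axis and vertical below 0.12 rad)) and ((horizontal distance between cell1_mid and pocket0 below 0.012 m and z of cell1_mid in the frame of pocket0 below 0.036 m and angle between cell1_mid's own z axis and vertical below 0.12 rad) or (horizontal distance between cell1_mid and pocket1 below 0.012 m and z of cell1_mid in the frame of pocket1 below 0.036 m and angle between cell1_mid's own z axis and vertical below 0.12 rad) or (horizontal distance between cell1_mid and pocket2 below 0.012 m and z of cell1_mid in the frame of pocket2 below 0.036 m and angle between cell1_mid's own z axis and vertical below 0.12 rad) or (horizontal distance between cell1_mid and pocket3 below 0.012 m and z of cell1_mid in the frame of pocket3 below 0.036 m and angle between cell1_mid's own z axis and vertical below 0.12 rad)) and ((horizontal distance between cell2_mid and pocket0 below 0.012 m and z of cell2_mid in the frame of pocket0 below 0.036 m and angle between cell2_mid's own z axis and vertical below 0.12 rad) or (horizontal distance between cell2_mid and pocket1 below 0.012 m and z of cell2_mid in the frame of pocket1 below 0.036 m and angle between cell2_mid's own z axis and vertical below 0.12 rad) or (horizontal distance between cell2_mid and pocket2 below 0.012 m and z of cell2_mid in the frame of pocket2 below 0.036 m and angle between cell2_mid's own z axis and vertical below 0.12 rad) or (horizontal distance between cell2_mid and pocket3 below 0.012 m and z of cell2_mid in the frame of pocket3 below 0.036 m and angle between cell2_mid's own z axis and vertical below 0.12 rad)) and ((horizontal distance between cell3_mid and pocket0 below 0.012 m and z of cell3_mid in the frame of pocket0 below 0.036 m and angle between cell3_mid's own z axis and vertical below 0.12 rad) or (horizontal distance between cell3_mid and pocket1 below 0.012 m and z of cell3_mid in the frame of pocket1 below 0.036 m and angle between cell3_mid's own z axis and vertical below 0.12 rad) or (horizontal distance between cell3_mid and pocket2 below 0.012 m and z of cell3_mid in the frame of pocket2 below 0.036 m and angle between cell3_mid's own z axis and vertical below 0.12 rad) or (horizontal distance between cell3_mid and pocket3 below 0.012 m and z of cell3_mid in the frame of pocket3 below 0.036 m and angle between cell3_mid's own z axis and vertical below 0.12 rad)) and value of joint carriage above 0.104 m and value of joint wing above 1.2 rad), for 0.2 s.
4. the knob is tight, the carriage home, the key not yet pressed (value of joint carriage above 0.104 m and value of joint wing below 0.15 rad and value of joint key below 0.004 m), for 0.2 s.
5. the start key has snapped down (value of joint carriage above 0.104 m and value of joint wing below 0.15 rad and value of joint key above 0.0075 m), for 0.2 s.
At the end, for the whole second after the job is handed in: every cell present stands upright (within 0.12 rad) in a pocket (within 12 mm of its centre, on its floor within 6 mm), the carriage is home (0.104 m or more), the winged knob tight (under 0.15 rad) and the key down (7.5 mm or more) (all of step 5 and ((horizontal distance between cell0_mid and pocket0 below 0.012 m and z of cell0_mid in the frame of pocket0 below 0.036 m and angle between cell0_mid's own z axis and vertical below 0.12 rad) or (horizontal distance between cell0_mid and pocket1 below 0.012 m and z of cell0_mid in the frame of pocket1 below 0.036 m and angle between cell0_mid's own z axis and vertical below 0.12 rad) or (horizontal distance between cell0_mid and pocket2 below 0.012 m and z of cell0_mid in the frame of pocket2 below 0.036 m and angle between cell0_mid's own z axis and vertical below 0.12 rad) or (horizontal distance between cell0_mid and pocket3 below 0.012 m and z of cell0_mid in the frame of pocket3 below 0.036 m and angle between cell0_mid's own z axis and vertical below 0.12 rad)) and ((horizontal distance between cell1_mid and pocket0 below 0.012 m and z of cell1_mid in the frame of pocket0 below 0.036 m and angle between cell1_mid's own z axis and vertical below 0.12 rad) or (horizontal distance between cell1_mid and pocket1 below 0.012 m and z of cell1_mid in the frame of pocket1 below 0.036 m and angle between cell1_mid's own z axis and vertical below 0.12 rad) or (horizontal distance between cell1_mid and pocket2 below 0.012 m and z of cell1_mid in the frame of pocket2 below 0.036 m and angle between cell1_mid's own z axis and vertical below 0.12 rad) or (horizontal distance between cell1_mid and pocket3 below 0.012 m and z of cell1_mid in the frame of pocket3 below 0.036 m and angle between cell1_mid's own z axis and vertical below 0.12 rad)) and ((horizontal distance between cell2_mid and pocket0 below 0.012 m and z of cell2_mid in the frame of pocket0 below 0.036 m and angle between cell2_mid's own z axis and vertical below 0.12 rad) or (horizontal distance between cell2_mid and pocket1 below 0.012 m and z of cell2_mid in the frame of pocket1 below 0.036 m and angle between cell2_mid's own z axis and vertical below 0.12 rad) or (horizontal distance between cell2_mid and pocket2 below 0.012 m and z of cell2_mid in the frame of pocket2 below 0.036 m and angle between cell2_mid's own z axis and vertical below 0.12 rad) or (horizontal distance between cell2_mid and pocket3 below 0.012 m and z of cell2_mid in the frame of pocket3 below 0.036 m and angle between cell2_mid's own z axis and vertical below 0.12 rad)) and ((horizontal distance between cell3_mid and pocket0 below 0.012 m and z of cell3_mid in the frame of pocket0 below 0.036 m and angle between cell3_mid's own z axis and vertical below 0.12 rad) or (horizontal distance between cell3_mid and pocket1 below 0.012 m and z of cell3_mid in the frame of pocket1 below 0.036 m and angle between cell3_mid's own z axis and vertical below 0.12 rad) or (horizontal distance between cell3_mid and pocket2 below 0.012 m and z of cell3_mid in the frame of pocket2 below 0.036 m and angle between cell3_mid's own z axis and vertical below 0.12 rad) or (horizontal distance between cell3_mid and pocket3 below 0.012 m and z of cell3_mid in the frame of pocket3 below 0.036 m and angle between cell3_mid's own z axis and vertical below 0.12 rad))); the robot touches nothing.
It fails at once if the mug is pushed more than 30 mm or tipped (distance of mug from where it was at the start of the episode above 0.03 m or angle between mug's own z axis and vertical above 0.3 rad).
It fails at once if the bottle is pushed more than 30 mm or tipped (distance of bottle from where it was at the start of the episode above 0.03 m or angle between bottle's own z axis and vertical above 0.3 rad).
It fails at once if the carton is pushed more than 30 mm or tipped (distance of carton from where it was at the start of the episode above 0.03 m or angle between carton's own z axis and vertical above 0.3 rad).
It fails at once if the orange panel is knocked with more than 8 N (contact force between any of the fingers, the arm and guard above 8 N).
Of cell0, cell1, cell2, cell3 only 3 to 4 are there at a start; the rules pass over those that are not, and their reading is None.
At some moment in a run one of cell0, cell1, cell2, cell3 may be knocked a few centimetres aside while the robot is not near it.
Once in a run the grip may slacken for a moment while it holds something.
It also fails if it takes over 208 s, if anything falls off the work surface, if the arm or the gripper's body presses on something with over 40 N, if the wrist force passes 120 N, or if a joint passes its speed limit or range.

## Working session

There is one attempt and no reset: what is moved stays moved. The work goes in short steps, Python scripts to look and compute and a shell command to move; the robot and the scene stay as the last step left them, time stands still between calls to the robot, and variables do not carry over. Pictures are saved under pics/ and viewed, at most 14 in all, crops included, and the job is handed in when it is done.

```bash
mkdir -p pics; ls
python3 - <<'E'
from plant import *
import cv2,numpy as np
print(observe()); print(pinch_z)
for n in("top","side"):
    cv2.imwrite(f"pics/{n}0.png",read_camera(n)[:,:,::-1]); p=camera_params(n); print(n,p)
E
```

```text
pics
{'clock': 0.0, 'joints': array([-9.40376424e-01,  2.55698289e-01,  1.06963723e-01, -4.99668710e-04,
       -1.42390898e+00, -2.84578699e-01]), 'joint_velocities': array([-0.00244005, -0.00149495,  0.00151454,  0.0010009 ,  0.00023827,
       -0.00030812]), 'tau': array([-4.98312220e-04, -3.86626482e+01,  2.37935722e+01,  5.36548510e+00,
       -6.42914325e-03,  4.91485321e-05]), 'tool_pos': array([ 0.18631168, -0.51692643,  0.23040154]), 'orientation': array([-1.86266682e-04, -1.72023800e-01,  9.85092330e-01,  9.37775680e-04]), 'wrist_force': array([-0.09963609, -0.45402199,  0.59727475]), 'ft_torque': array([-0.00374139,  0.03091846, -0.02785136]), 'gripper_force': 0.0, 'gripper_width': 0.9992936856020104}
0.0187
top {'mtx': array([[452.6725742 ,   0.        , 275.56947036],
       [  0.        , 452.6725742 , 210.61449052],
       [  0.        ,   0.        ,   1.        ]]), 'pose': array([[ 0.00312686,  0.99577589, -0.09176385,  0.42228656],
       [-0.99998153,  0.00359185,  0.00490259, -0.02609374],
       [ 0.00521149,  0.09174682,  0.99576873,  1.47164151],
       [ 0.        ,  0.        ,  0.        ,  1.        ]])}
side {'mtx': array([[440.594875  ,   0.        , 276.43441016],
       [  0.        , 440.594875  , 208.9079302 ],
       [  0.        ,   0.        ,   1.        ]]), 'pose': array([[-0.98651931,  0.10953083, -0.12158387,  0.37570553],
       [-0.16310795, -0.71826706,  0.67637876,  0.86378405],
       [-0.01324536,  0.68709201,  0.72644968,  1.02950305],
       [ 0.        ,  0.        ,  0.        ,  1.        ]])}
```

Run:
```python
import cv2
a=cv2.imread("pics/top0.png"); cv2.imwrite("pics/top0b.png",cv2.resize(a,(800,600),interpolation=cv2.INTER_CUBIC))
```

```text
(no output)
```

View pics/top0b.png

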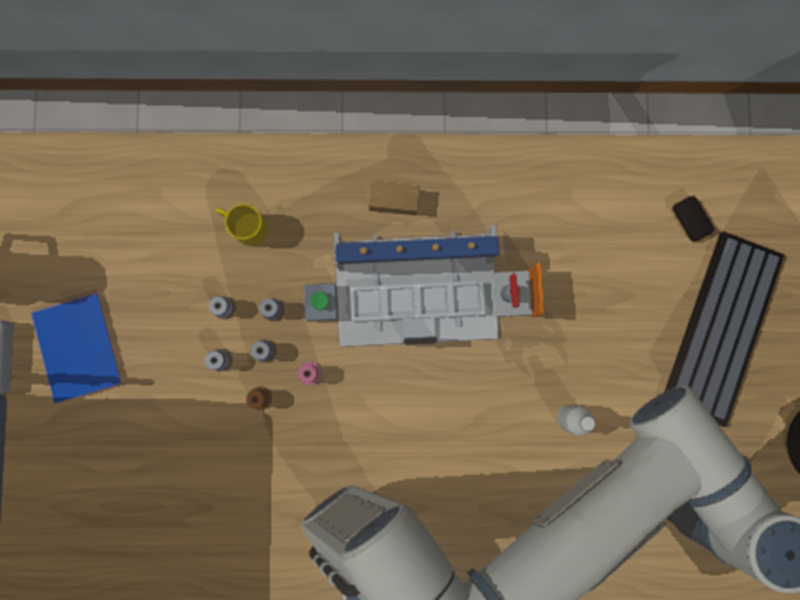

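View pics/side0.png

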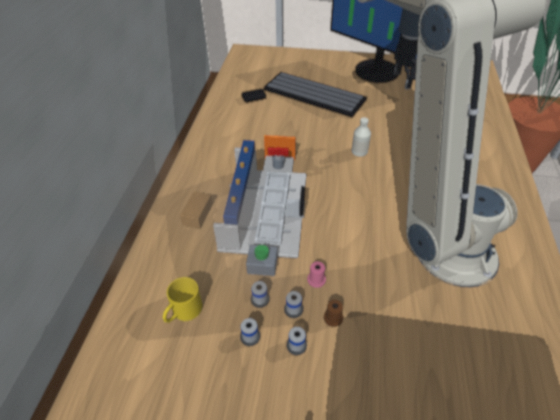

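The top view shows four blue-banded steel cells, in 800-px coordinates at (221,307), (271,309), (263,350) and (217,359). The pink (310,373) and brown (259,398) pieces have the same shape but the wrong colour, so they are decoys. The key is at (320,300), the wing at (515,291), the guard at (538,290) and the tab at (420,341). I'll take an enlarged crop to confirm.

Run:
```python
import cv2
a=cv2.imread("pics/top0.png")[155:305,140:390]; cv2.imwrite("pics/top0c.png",cv2.resize(a,(800,480),interpolation=cv2.INTER_CUBIC))
```

```text
(no output)
```

View pics/top0c.png

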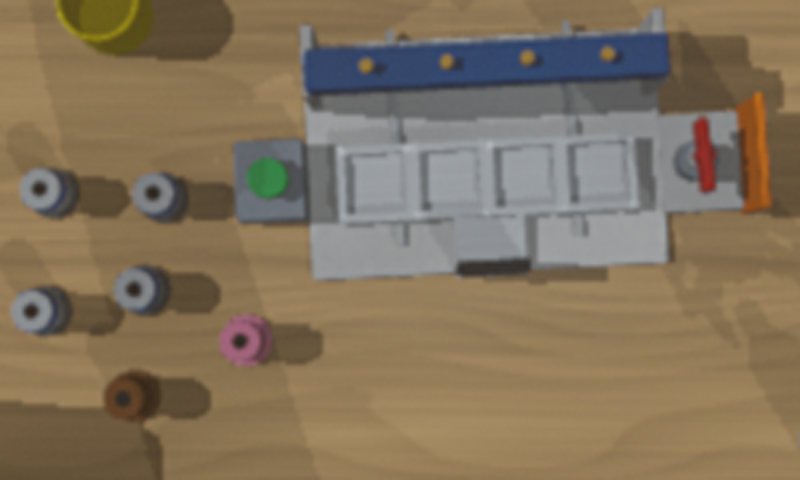

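The crop shows the four steel cells with a blue band at A(39,188), B(153,193), C(135,288) and D(33,311). The pink piece at (245,340) and the brown one at (130,398) don't fit. The knob is at (705,155) with its wings along station x, the key at (267,178), the tab at (493,266), and the pocket floors run (376,182) to (599,171).

```bash
cat > h.py <<'E'
from plant import *
import numpy as np, cv2
from scipy.spatial.transform import Rotation as R
def px(cam,uv,z,P=None):
    P=P or camera_params(cam); K=P["mtx"]; T=P["pose"]
    uv=np.atleast_2d(uv).astype(float); n=len(uv)
    d=np.c_[(uv-K[:2,2])/K[0,0],np.ones(n)]*[1,-1,-1]@T[:3,:3].T
    return T[:3,3]+d*((np.asarray(z)-T[2,3])/d[:,2])[:,None] if np.ndim(z) else T[:3,3]+d*((z-T[2,3])/d[:,2])[:,None]
def proj(cam,p,P=None):
    P=P or camera_params(cam); T=P["pose"]; q=(np.atleast_2d(p)-T[:3,3])@T[:3,:3]*[1,-1,-1]
    return (q@P["mtx"].T)[:,:2]/q[:,2:]
def shift(target,yaw=None):
    """tool-axes shift to world target; yaw = world angle of tool y axis (closing line), deg, mod 180"""
    o=observe(); q=o["orientation"]; r=R.from_quat([*q[1:],q[0]]); M=r.as_matrix()
    s=M.T@(np.array(target)-o["tool_pos"]); y=np.degrees(np.arctan2(M[1,1],M[0,1]))
    tw=None if yaw is None else -((yaw-y+90)%180-90)
    return s.round(4),"twist",tw,"cur yaw",round(y,1),"j6",o["joints"][5].round(2)
E
python3 - <<'E'
from h import *
C=lambda L:np.array(L)/3.2+[140,155]
np.set_printoptions(precision=4,suppress=True)
P=camera_params("top")
print("cells",px("top",C([(39,188),(153,193),(135,288),(33,311)]),.06,P))
print("key",px("top",C([(267,178)]),.072,P))
print("wing c,front,rear",px("top",C([(705,155),(701,118),(709,192)]),.09,P))
print("bar c",px("top",C([(304,46),(668,36),(306,93),(668,76)]),.15,P))
print("pockets",px("top",C([(376,182),(450,179),(525,175),(599,171)]),.024,P))
print("tab",px("top",C([(458,265),(529,263)]),.09,P))
print("guard top",px("top",C([(760,95),(767,208)]),.10,P))
print("decoys",px("top",C([(243,340),(123,398)]),.06,P))
print(camera_params("wrist"))
E
```

```text
cells [[0.5411 0.3525 0.06  ]
 [0.5366 0.2412 0.06  ]
 [0.4441 0.2567 0.06  ]
 [0.4215 0.355  0.06  ]]
key [[0.5507 0.1288 0.072 ]]
wing c,front,rear [[ 0.5727 -0.2932  0.09  ]
 [ 0.6085 -0.2899  0.09  ]
 [ 0.5371 -0.2965  0.09  ]]
bar c [[ 0.666   0.0877  0.15  ]
 [ 0.6768 -0.2489  0.15  ]
 [ 0.6222  0.0853  0.15  ]
 [ 0.6394 -0.2485  0.15  ]]
pockets [[ 0.5514  0.0248  0.024 ]
 [ 0.5547 -0.0495  0.024 ]
 [ 0.559  -0.1248  0.024 ]
 [ 0.5633 -0.1991  0.024 ]]
tab [[ 0.4664 -0.0562  0.09  ]
 [ 0.4686 -0.1239  0.09  ]]
guard top [[ 0.6296 -0.3448  0.1   ]
 [ 0.5212 -0.3495  0.1   ]]
decoys [[0.3942 0.1512 0.06  ]
 [0.3383 0.266  0.06  ]]
{'mtx': array([[305.9529,   0.    , 279.0161],
       [  0.    , 305.9529, 208.3158],
       [  0.    ,   0.    ,   1.    ]]), 'pose': array([[-0.3389, -0.9085, -0.2445,  0.1245],
       [ 0.9408, -0.3268, -0.0899, -0.5398],
       [ 0.0018, -0.2605,  0.9655,  0.3739],
       [ 0.    ,  0.    ,  0.    ,  1.    ]])}
```

Run:
```python
from h import *
print(shift((.573,-.293,.20),93.5))
```

```text
(array([-0.4397,  0.0797,  0.0306]), 'twist', np.float64(16.309867899037613), 'cur yaw', np.float64(109.8), 'j6', np.float64(-0.28))
```

```bash
python3 -m jog '[[[-0.05,0.009,0],2],[[-0.1,0.018,0],4],[[-0.15,0.027,0],6],[[-0.2,0.036,0],8],[[-0.25,0.045,0],10],[[-0.3,0.054,0],12],[[-0.35,0.063,0.01],14],[[-0.4,0.072,0.02],16.3],[[-0.44,0.08,0.03],16.3],[[-0.44,0.08,0.03],16.3],[[-0.44,0.08,0.03],16.3]]' 0.04
python3 - <<'E'
from h import *
P=camera_params("wrist"); im=read_camera("wrist")[:,:,::-1]; cv2.imwrite("pics/w1.png",im)
print(shift((.573,-.293,.20),93.5)); print(P["pose"].round(4))
E
```

```text
clock: 1.48
tool_pos: [0.573, -0.2931, 0.2009]
orientation: [-0.001, -0.031, 1.0, 0.0]
wrist_force: [0.3, 0.2, -0.7]
gripper_width: 0.47
gripper_force: 0.0
(array([-0.0002,  0.0005,  0.0015]), 'twist', np.float64(-0.013392253042709967), 'cur yaw', np.float64(93.5), 'j6', np.float64(-1.28))
[[-6.150e-02 -9.639e-01 -2.591e-01  5.074e-01]
 [ 9.981e-01 -5.930e-02 -1.620e-02 -2.974e-01]
 [ 2.000e-04 -2.596e-01  9.657e-01  3.444e-01]
 [ 0.000e+00  0.000e+00  0.000e+00  1.000e+00]]
```

View pics/w1.png

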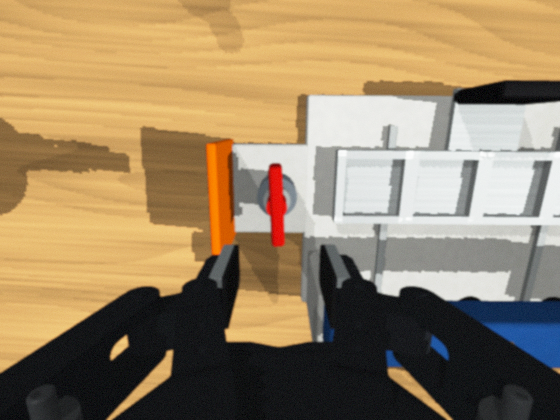

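The wing's top face runs from about (275,167) to (278,245), and the guard's top edge is around (212,145)–(222,250). I'll use these to refine the knob axis.

Run:
```python
from h import *
p=px("wrist",[(275,166),(278,245)],.09); print(p,p.mean(0), np.degrees(np.arctan2(*(p[1]-p[0])[[1,0]])))
print(px("wrist",[(214,145),(231,141),(217,250),(233,245)],.1))
# HSV red mask check
im=cv2.imread("pics/w1.png"); h=cv2.cvtColor(im,cv2.COLOR_BGR2HSV)
m=((h[...,0]<6)|(h[...,0]>174))&(h[...,1]>180)&(h[...,2]>150); m=m.astype(np.uint8); print(m.sum(),cv2.minAreaRect(cv2.findNonZero(m)))
```

```text
[[ 0.53954567 -0.29913326  0.09      ]
 [ 0.60960526 -0.29242573  0.09      ]] [ 0.57457546 -0.2957795   0.09      ] 5.468847714165233
[[ 0.52474922 -0.3478322   0.1       ]
 [ 0.52086467 -0.33456981  0.1       ]
 [ 0.61337625 -0.34476072  0.1       ]
 [ 0.60792991 -0.33111562  0.1       ]]
1040 ((276.0, 206.0), (80.0, 18.0), 90.0)
```

```bash
python3 - <<'E'
from h import *
print(shift((.574,-.2948,.064),94))
E
python3 -m jog '[[[-0.001,-0.001,0.05],-0.5],[[-0.001,-0.0015,0.09],-0.5],[[-0.001,-0.0015,0.115],-0.5],[[-0.001,-0.0015,0.137],-0.5],[[-0.001,-0.0015,0.137],-0.5]]' 0.04
```

```text
(array([-0.0011, -0.0013,  0.1375]), 'twist', np.float64(-0.51339225304271), 'cur yaw', np.float64(93.5), 'j6', np.float64(-1.28))
clock: 2.15
tool_pos: [0.5725, -0.2949, 0.0632]
orientation: [-0.001, -0.034, 0.999, 0.001]
wrist_force: [0.1, -1.2, 0.3]
gripper_width: 0.466
gripper_force: 0.0
```

```bash
python3 -m jog '[[[0,0,0],0],[[0,0,0],0],[[0,0,0],0],[[0,0,0],0]]' 0.0 40
```

```text
clock: 2.65
tool_pos: [0.5751, -0.2954, 0.0662]
orientation: [0.001, -0.035, 0.999, -0.001]
wrist_force: [-2.1, -2.7, 6.1]
gripper_width: 0.13
gripper_force: 43.1
```

```bash
python3 -m jog '[[[0,0,-0.005],-4],[[0,0,-0.005],-14],[[0,0,-0.005],-24],[[0,0,-0.005],-34],[[0,0,-0.005],-44],[[0,0,-0.005],-54],[[0,0,-0.005],-64],[[0,0,-0.005],-74],[[0,0,-0.005],-82],[[0,0,-0.005],-88],[[0,0,-0.005],-90],[[0,0,-0.005],-90]]' 0.0 40
```

```text
clock: 4.15
tool_pos: [0.5755, -0.2961, 0.0665]
orientation: [-0.0, 0.731, -0.683, 0.001]
wrist_force: [8.7, -11.6, -19.0]
gripper_width: 0.133
gripper_force: 45.8
```

```bash
python3 -m jog '[[[0,0,0],0],[[0,0,0],0],[[0,0,0],0],[[0,0,-0.03],0],[[0,0,-0.08],0],[[0,0,-0.14],0],[[0,0,-0.14],0]]' 0.04 40
python3 - <<'E'
from h import *
cv2.imwrite("pics/w2.png",read_camera("wrist")[:,:,::-1]); im=read_camera("top")[155:305,140:390,::-1]; cv2.imwrite("pics/top2.png",cv2.resize(im,(800,480),interpolation=cv2.INTER_CUBIC))
print(observe()["joints"])
E
```

```text
clock: 5.03
tool_pos: [0.5768, -0.2956, 0.2164]
orientation: [-0.002, 0.732, -0.682, 0.006]
wrist_force: [0.2, 0.2, 0.1]
gripper_width: 0.466
gripper_force: 0.0
[-2.31897514e-01  4.52653927e-01  3.42464316e-01 -6.28502521e-04
 -1.45854954e+00  3.02236522e-01]
```

View pics/w2.png

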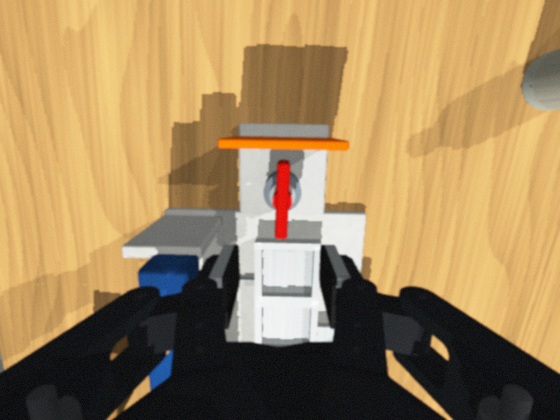

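The wing blade now lies along y, from (283,162) to (281,237), so the knob is loose and the panel is untouched. Next I'll look down on the pocket row.

```bash
python3 - <<'E'
from h import *
print(shift((.555,0,.33),183.1))
E
python3 -m jog '[[[-0.05,0,-0.03],0],[[-0.1,0,-0.06],0],[[-0.15,0,-0.09],0],[[-0.2,0,-0.11],0],[[-0.25,0,-0.115],0],[[-0.295,0,-0.115],0.8],[[-0.295,0,-0.115],0.8],[[-0.295,0,-0.115],0.8]]' 0.0854
python3 - <<'E'
from h import *
np.savez("p3.npz",**camera_params("wrist"));cv2.imwrite("pics/w3.png",read_camera("wrist")[:,:,::-1])
E
```

```text
(array([-0.2948, -0.0013, -0.1198]), 'twist', np.float64(0.9261324902324191), 'cur yaw', np.float64(-176.0), 'j6', np.float64(0.3))
clock: 6.12
tool_pos: [0.5533, -0.0002, 0.3232]
orientation: [0.001, 0.727, -0.687, -0.001]
wrist_force: [0.2, -0.4, 0.2]
gripper_width: 1.001
gripper_force: 0.0
```

View pics/w3.png

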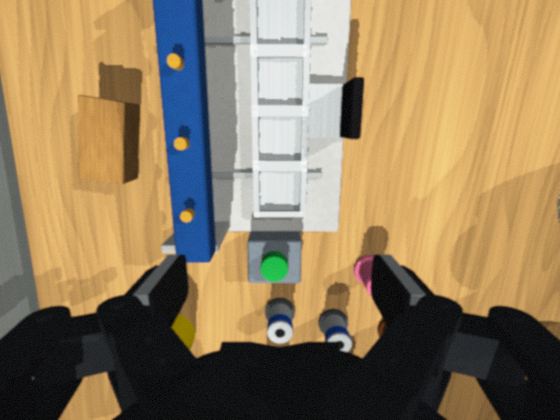

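Run:
```python
import cv2
a=cv2.imread("pics/w3.png")[:240,230:380]; cv2.imwrite("pics/w3c.png",cv2.resize(a,(375,600),interpolation=cv2.INTER_CUBIC))
```

```text
(no output)
```

View pics/w3c.png

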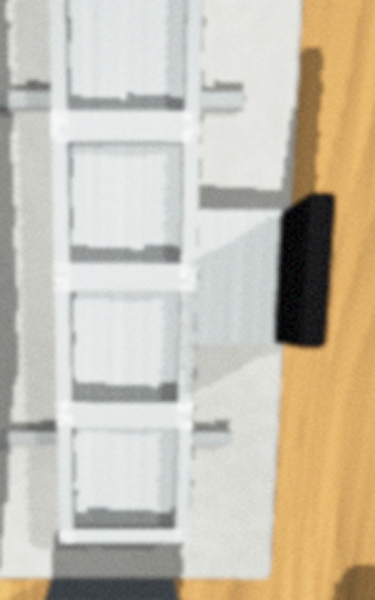

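The rim dividers lie at crop rows 126, 278 and 415, the end wall is at about 530–543, and the row centre is at crop column ≈124.5. The tab's top face spans (310,195)–(330,345).

Run:
```python
from h import *
np.set_printoptions(precision=4,suppress=True)
P=dict(np.load("p3.npz"))
C=lambda L:np.array(L)/2.5+[230,0]
d=px("wrist",C([(125.5,126),(124.5,278),(124.5,415)]),.034,P); print(d)
print(np.linalg.norm(np.diff(d,axis=0),axis=1), px("wrist",C([(123.5,529),(123.5,543)]),.034,P))
print("tab", px("wrist",C([(307,196),(333,196),(302,345),(325,347)]),.09,P))
# fit row: spacing 74
a=np.array([1,0,-1]); c=d.mean(0); u=(a[:,None]*d).sum(0); u/=np.linalg.norm(u[:2]); print("dir",u,np.degrees(np.arctan2(-u[0],-u[1])))
K=px("wrist",[(274,267)],.072,P);print("key",K)
```

```text
[[ 0.5603 -0.1598  0.034 ]
 [ 0.5566 -0.0853  0.034 ]
 [ 0.5523 -0.0116  0.034 ]]
[0.0746 0.0738] [[0.5491 0.0552 0.034 ]
 [0.5486 0.0637 0.034 ]]
tab [[ 0.4753 -0.1233  0.09  ]
 [ 0.4634 -0.124   0.09  ]
 [ 0.4697 -0.057   0.09  ]
 [ 0.4586 -0.0567  0.09  ]]
dir [ 0.0539 -0.9985  0.    ] -3.090990993302543
key [[0.5528 0.1259 0.072 ]]
```

```bash
cat >> h.py <<'E'
def hole(guess,z=.06,name=None):
    """refine the cell top centre (world) by wrist camera near a guessed world point"""
    P=camera_params("wrist"); im=read_camera("wrist"); u=proj("wrist",[*guess[:2],z],P)[0]
    s=80; x0,y0=(np.array(u)-s).round().astype(int); x0,y0=max(x0,0),max(y0,0)
    c=im[y0:y0+2*s,x0:x0+2*s]; c4=cv2.resize(c,None,fx=3,fy=3,interpolation=cv2.INTER_CUBIC)
    r=.02*P["mtx"][0,0]/(P["pose"][2,3]-z)*3
    H=cv2.HoughCircles(cv2.medianBlur(cv2.cvtColor(c4,cv2.COLOR_RGB2GRAY),5),cv2.HOUGH_GRADIENT,1.5,30,param1=100,param2=25,minRadius=int(r*.8),maxRadius=int(r*1.25))
    out=[]
    for k in ([] if H is None else H[0][:4]):
        out.append((px("wrist",k[:2]/3+[x0,y0],z,P)[0].round(4),k[2].round(1)))
        if name: cv2.circle(c4,tuple(int(v) for v in k[:2]),int(k[2]),(255,0,255) if len(out)==1 else (0,255,0),1)
    if name: cv2.imwrite(f"pics/{name}.png",c4[:,:,::-1])
    print("guess px",u.round(),"r",round(r,1),out)
E
python3 - <<'E'
from h import *
print(shift((.537,.241,.20),183.1))
E
python3 -m jog '[[[-0.05,0,0],0],[[-0.1,0,0],0],[[-0.15,0,0.03],0],[[-0.2,0,0.07],0],[[-0.242,0.002,0.1],0],[[-0.242,0.003,0.123],0],[[-0.242,0.003,0.123],0],[[-0.242,0.003,0.123],0]]'
python3 - <<'E'
from h import *
hole((.537,.241),.06,"b1"); print(shift((.537,.241,.20),183.1))
E
```

```text
(array([-0.2423,  0.0028,  0.1233]), 'twist', np.float64(0.09374658690967408), 'cur yaw', np.float64(-176.8), 'j6', np.float64(-0.23))
clock: 7.18
tool_pos: [0.5381, 0.2404, 0.2025]
orientation: [-0.001, 0.726, -0.688, 0.0]
wrist_force: [0.4, -0.6, -0.2]
gripper_width: 0.998
gripper_force: 0.0
guess px [280. 198.] r 64.2 [(array([0.5381, 0.2405, 0.06  ]), np.float32(59.1)), (array([0.5387, 0.2308, 0.06  ]), np.float32(68.8)), (array([0.4611, 0.2442, 0.06  ]), np.float32(65.4)), (array([0.5412, 0.3254, 0.06  ]), np.float32(65.6))]
(array([-0.0005,  0.0012,  0.0028]), 'twist', np.float64(0.029838335146564532), 'cur yaw', np.float64(-176.9), 'j6', np.float64(-0.63))
```

View pics/b1.png

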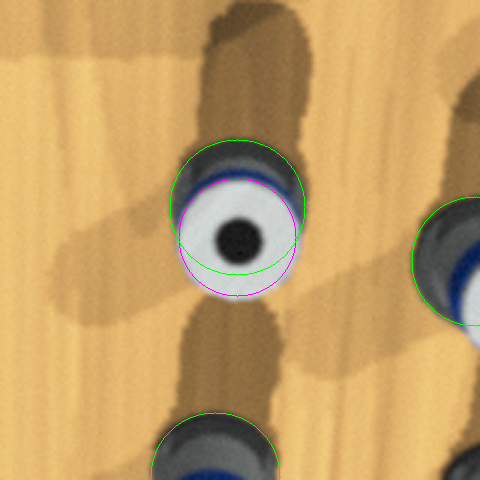

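The circle (magenta) sits on the cell's top ring, centred at (238,238), which puts the cell right under the TCP. Descending to grip it.

```bash
python3 -m jog '[[[0,0,0.05],0],[[0,0,0.1],0],[[0,0,0.14],0],[[0,0,0.165],0],[[0,0,0.176],0],[[0,0,0.176],0]]' 0.0854 && python3 -m jog '[[[0,0,0],0],[[0,0,0],0],[[0,0,0],0],[[0,0,0],0],[[0,0,0],0]]' 0.0 60
```

```text
clock: 7.98
tool_pos: [0.5377, 0.2411, 0.0259]
orientation: [-0.0, 0.727, -0.687, 0.0]
wrist_force: [-0.5, -0.7, 0.5]
gripper_width: 0.997
gripper_force: 0.0
clock: 8.6
tool_pos: [0.5379, 0.2417, 0.0265]
orientation: [-0.001, 0.727, -0.687, 0.0]
wrist_force: [-0.8, 0.1, 5.0]
gripper_width: 0.451
gripper_force: 60.3
```

```bash
python3 - <<'E'
from h import *
print(shift((.5628,-.1965,.15),183.1))
E
python3 -m jog '[[[0,0,-0.05],0],[[0,0,-0.1],0],[[0.04,0,-0.13],0],[[0.09,0,-0.13],0],[[0.14,0,-0.13],0],[[0.19,0,-0.13],0],[[0.24,0,-0.13],0],[[0.29,0,-0.13],0],[[0.34,0,-0.13],0],[[0.39,0,-0.13],0],[[0.43,0,-0.13],0],[[0.438,0,-0.13],0]]'
python3 - <<'E'
from h import *
print(shift((.5628,-.1965,.15),183.1))
E
```

```text
(array([ 4.388e-01, -4.000e-04, -1.239e-01]), 'twist', np.float64(0.13889045375833575), 'cur yaw', np.float64(-176.8), 'j6', np.float64(-0.63))
clock: 10.1
tool_pos: [0.5609, -0.1981, 0.1542]
orientation: [0.0, 0.726, -0.688, -0.001]
wrist_force: [0.2, 0.7, -2.4]
gripper_width: 0.451
gripper_force: 61.2
(array([-0.0015, -0.002 ,  0.0042]), 'twist', np.float64(-0.06807890641232461), 'cur yaw', np.float64(-177.0), 'j6', np.float64(0.13))
```

```bash
python3 -m jog '[[[-0.0015,-0.002,0.03],0],[[-0.0015,-0.002,0.06],0],[[-0.0015,-0.002,0.085],0],[[-0.0015,-0.002,0.1],0],[[-0.0015,-0.002,0.104],0],[[-0.0015,-0.002,0.104],0]]'
python3 - <<'E'
from h import *
print(shift((.5628,-.1965,.05),183.1),observe()["wrist_force"])
E
```

```text
clock: 10.85
tool_pos: [0.5642, -0.1944, 0.052]
orientation: [-0.0, 0.727, -0.687, 0.001]
wrist_force: [0.2, -0.6, -2.3]
gripper_width: 0.453
gripper_force: 61.6
(array([0.0021, 0.0015, 0.002 ]), 'twist', np.float64(0.1369159364803636), 'cur yaw', np.float64(-176.8), 'j6', np.float64(0.13)) [ 0.19575295 -0.60992792 -2.25009811]
```

```bash
python3 -m jog '[[[0.001,0.001,0.002],0],[[0.001,0.001,0.003],0],[[0.001,0.001,0.003],0]]'
python3 - <<'E'
from h import *
for i in range(3): print(observe()["tool_pos"].round(4),observe()["wrist_force"].round(1))
E
```

```text
clock: 11.22
tool_pos: [0.5637, -0.1957, 0.0505]
orientation: [-0.001, 0.727, -0.687, 0.001]
wrist_force: [-2.0, 2.5, 6.8]
gripper_width: 0.453
gripper_force: 62.3
[ 0.5637 -0.1957  0.0505] [-2.   2.5  6.8]
[ 0.5637 -0.1957  0.0505] [-2.   2.5  6.8]
[ 0.5637 -0.1957  0.0505] [-2.   2.5  6.8]
```

```bash
python3 -m jog '[[[0,0,0],0],[[0,0,0],0],[[0,0,0],0],[[0,0,-0.03],0],[[0,0,-0.08],0],[[0,0,-0.13],0],[[-0.03,0,-0.15],0],[[-0.03,0,-0.15],0]]' 0.075
python3 - <<'E'
from h import *
hole((.5628,-.1973),.084,"c1")
E
```

```text
clock: 12.22
tool_pos: [0.562, -0.1645, 0.2005]
orientation: [-0.001, 0.727, -0.686, 0.002]
wrist_force: [0.3, -0.4, -0.6]
gripper_width: 0.879
gripper_force: 0.0
guess px [281. 166.] r 70.6 [(array([ 0.5634, -0.197 ,  0.084 ]), np.float32(67.2)), (array([ 0.5618, -0.2056,  0.084 ]), np.float32(62.0)), (array([ 0.5701, -0.2038,  0.084 ]), np.float32(60.4)), (array([ 0.522 , -0.2133,  0.084 ]), np.float32(56.9))]
```

View pics/c1.png

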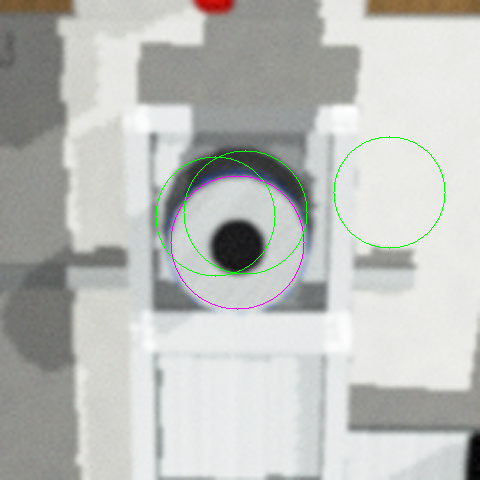

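The cell sits centred between the pocket's walls, its top ring at (238,243). Next is cell C.

Run:
```python
from h import *
print(shift((.444,.257,.20),183.1))
```

```text
(array([-0.428 ,  0.0929, -0.0013]), 'twist', np.float64(0.1833046674315142), 'cur yaw', np.float64(-176.7), 'j6', np.float64(0.08))
```

```bash
python3 -m jog '[[[-0.05,0.01,0],0],[[-0.1,0.02,0],0],[[-0.15,0.03,0],0],[[-0.2,0.04,0],0],[[-0.25,0.05,0],0],[[-0.3,0.06,0],0],[[-0.35,0.075,0],0],[[-0.4,0.088,0],0],[[-0.428,0.093,0],0],[[-0.428,0.093,0],0],[[-0.428,0.093,0],0]]' 0.0854
python3 - <<'E'
from h import *
hole((.444,.257),.06); print(observe()["tool_pos"])
E
```

```text
clock: 13.65
tool_pos: [0.4442, 0.2557, 0.1974]
orientation: [0.001, 0.727, -0.687, 0.0]
wrist_force: [-0.5, -0.4, -1.1]
gripper_width: 0.999
gripper_force: 0.0
guess px [279. 200.] r 65.4 [(array([0.4441, 0.2578, 0.06  ]), np.float32(61.6)), (array([0.4452, 0.2458, 0.06  ]), np.float32(66.8)), (array([0.428 , 0.3299, 0.06  ]), np.float32(61.8)), (array([0.4421, 0.2035, 0.06  ]), np.float32(56.2))]
[0.44431073 0.2554919  0.19762914]
```

```bash
python3 -m jog '[[[-0.002,0,0.05],0],[[-0.002,0,0.1],0],[[-0.002,0,0.14],0],[[-0.002,0,0.162],0],[[-0.002,0,0.171],0],[[-0.002,0,0.171],0]]' 0.0854 && python3 -m jog '[[[0,0,0],0],[[0,0,0],0],[[0,0,0],0],[[0,0,0],0],[[0,0,0],0]]' 0.0 60
python3 - <<'E'
from h import *
print(shift((.5588,-.1228,.15),183.1))
E
```

```text
clock: 14.45
tool_pos: [0.4444, 0.258, 0.0274]
orientation: [0.0, 0.726, -0.687, 0.0]
wrist_force: [-0.5, -0.3, 0.7]
gripper_width: 1.002
gripper_force: 0.0
clock: 15.08
tool_pos: [0.4446, 0.259, 0.0283]
orientation: [-0.001, 0.727, -0.687, 0.0]
wrist_force: [-1.1, -0.6, 5.2]
gripper_width: 0.448
gripper_force: 60.0
(array([ 0.3876, -0.0926, -0.122 ]), 'twist', np.float64(0.1389303359845826), 'cur yaw', np.float64(-176.8), 'j6', np.float64(-0.78))
```

```bash
python3 -m jog '[[[0,0,-0.05],0],[[0,0,-0.1],0],[[0.04,-0.01,-0.123],0],[[0.09,-0.021,-0.123],0],[[0.14,-0.033,-0.123],0],[[0.19,-0.045,-0.123],0],[[0.24,-0.057,-0.123],0],[[0.29,-0.069,-0.123],0],[[0.34,-0.081,-0.123],0],[[0.387,-0.093,-0.123],0],[[0.387,-0.093,-0.123],0],[[0.387,-0.093,-0.123],0]]'
python3 - <<'E'
from h import *
print(shift((.5588,-.122,.052),183.1),observe()["tool_pos"])
E
```

```text
clock: 16.58
tool_pos: [0.5581, -0.1225, 0.1496]
orientation: [0.0, 0.726, -0.687, -0.001]
wrist_force: [-0.1, 1.2, -1.4]
gripper_width: 0.448
gripper_force: 61.1
(array([-0.0004, -0.0009,  0.0976]), 'twist', np.float64(0.0681572959578034), 'cur yaw', np.float64(-176.8), 'j6', np.float64(-0.0)) [ 0.55808297 -0.12247457  0.14958093]
```

```bash
python3 -m jog '[[[0,-0.001,0.03],0],[[0,-0.001,0.06],0],[[0,-0.001,0.08],0],[[0,-0.001,0.092],0],[[0,-0.001,0.097],0],[[0,-0.001,0.1],0],[[0,-0.001,0.1],0]]'
```

```text
clock: 17.45
tool_pos: [0.5611, -0.1221, 0.0523]
orientation: [-0.001, 0.727, -0.687, 0.001]
wrist_force: [-0.3, 2.6, 4.4]
gripper_width: 0.454
gripper_force: 61.5
```

```bash
python3 -m jog '[[[0,0,0],0],[[0,0,0],0],[[0,0,0],0],[[0,0,-0.03],0],[[0,0,-0.08],0],[[0,0,-0.13],0],[[-0.03,0,-0.15],0],[[-0.03,0,-0.15],0]]' 0.075
python3 - <<'E'
from h import *
hole((.5588,-.1233),.084,"c2"); print(shift((.4215,.355,.20),183.1))
im=read_camera("top")[155:305,140:390,::-1]; cv2.imwrite("pics/top3.png",cv2.resize(im,(800,480),interpolation=cv2.INTER_CUBIC))
E
```

```text
clock: 18.45
tool_pos: [0.5589, -0.0915, 0.2024]
orientation: [-0.002, 0.727, -0.686, 0.001]
wrist_force: [0.3, 0.1, -1.0]
gripper_width: 0.876
gripper_force: 0.0
guess px [282. 167.] r 70.1 [(array([ 0.5613, -0.1275,  0.084 ]), np.float32(81.2)), (array([ 0.5646, -0.186 ,  0.084 ]), np.float32(71.2)), (array([ 0.5635, -0.137 ,  0.084 ]), np.float32(81.2)), (array([ 0.5608, -0.119 ,  0.084 ]), np.float32(84.5))]
(array([-0.4542,  0.1108,  0.0007]), 'twist', np.float64(0.17947476754466152), 'cur yaw', np.float64(-176.7), 'j6', np.float64(-0.06))
```

Run:
```python
import cv2,numpy as np
im=cv2.imread("pics/c2.png"); a=cv2.imread("pics/top3.png")
print(im.shape); im2=np.zeros((480,800,3),np.uint8); 
o=np.vstack([cv2.resize(im,(300,300)),np.zeros((0,300,3),np.uint8)])
b=cv2.resize(a,(500,300)); cv2.imwrite("pics/m2.png",np.hstack([o,b]))
```

```text
(480, 480, 3)
```

View pics/m2.png

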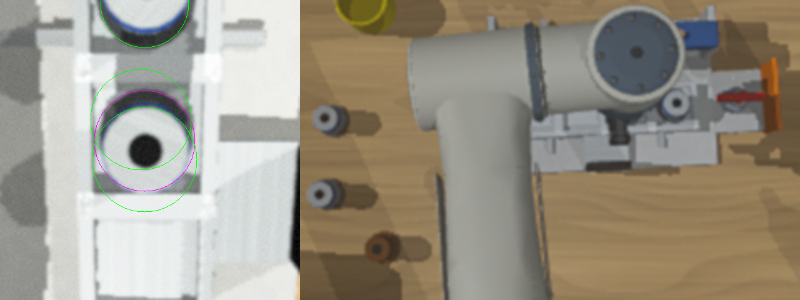

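Cell C is seated inside its pocket, with its hole at (145,150) in the left panel. The top view shows the two remaining cells at (325,117) and (322,194). Next is cell D.

```bash
python3 -m jog '[[[-0.05,0.01,0],0],[[-0.1,0.022,0],0],[[-0.15,0.035,0],0],[[-0.2,0.048,0],0],[[-0.25,0.06,0],0],[[-0.3,0.073,0],0],[[-0.35,0.085,0],0],[[-0.4,0.098,0],0],[[-0.454,0.111,0],0],[[-0.454,0.111,0],0],[[-0.454,0.111,0],0]]' 0.0854
python3 - <<'E'
from h import *
hole((.4215,.355),.06); print(observe()["tool_pos"],observe()["joints"][5])
E
```

```text
clock: 19.92
tool_pos: [0.4216, 0.3537, 0.1991]
orientation: [0.001, 0.727, -0.687, 0.0]
wrist_force: [-0.3, -1.2, -0.6]
gripper_width: 0.999
gripper_force: 0.0
guess px [279. 200.] r 65.0 [(array([0.423 , 0.3557, 0.06  ]), np.float32(60.0)), (array([0.4235, 0.3455, 0.06  ]), np.float32(68.4))]
[0.42189268 0.35333234 0.19945321] -0.9264967951839298
```

```bash
python3 -m jog '[[[-0.002,-0.001,0.05],0],[[-0.002,-0.001,0.1],0],[[-0.002,-0.001,0.14],0],[[-0.002,-0.001,0.163],0],[[-0.002,-0.001,0.173],0],[[-0.002,-0.001,0.173],0]]' 0.0854 && python3 -m jog '[[[0,0,0],0],[[0,0,0],0],[[0,0,0],0],[[0,0,0],0],[[0,0,0],0]]' 0.0 60
python3 - <<'E'
from h import *
print(shift((.5547,-.048,.15),183.1))
E
```

```text
clock: 20.72
tool_pos: [0.423, 0.3558, 0.0273]
orientation: [0.0, 0.726, -0.687, 0.0]
wrist_force: [-0.3, 0.4, 0.5]
gripper_width: 1.0
gripper_force: 0.0
clock: 21.35
tool_pos: [0.423, 0.3571, 0.0284]
orientation: [-0.001, 0.727, -0.687, 0.0]
wrist_force: [-0.6, -0.6, 5.9]
gripper_width: 0.452
gripper_force: 60.0
(array([ 0.4117, -0.1087, -0.1219]), 'twist', np.float64(0.1420482300926551), 'cur yaw', np.float64(-176.8), 'j6', np.float64(-0.93))
```

```bash
python3 -m jog '[[[0,0,-0.05],0],[[0,0,-0.1],0],[[0.04,-0.01,-0.123],0],[[0.09,-0.021,-0.123],0],[[0.14,-0.035,-0.123],0],[[0.19,-0.05,-0.123],0],[[0.24,-0.063,-0.123],0],[[0.29,-0.076,-0.123],0],[[0.34,-0.09,-0.123],0],[[0.39,-0.104,-0.123],0],[[0.412,-0.109,-0.123],0],[[0.412,-0.109,-0.123],0]]'
python3 - <<'E'
from h import *
print(shift((.5547,-.048,.052),183.1),observe()["tool_pos"])
E
```

```text
clock: 22.85
tool_pos: [0.554, -0.0501, 0.1492]
orientation: [0.001, 0.726, -0.688, -0.001]
wrist_force: [0.4, 0.5, -2.6]
gripper_width: 0.453
gripper_force: 61.5
(array([-0.002 , -0.001 ,  0.0972]), 'twist', np.float64(-0.05238773874873459), 'cur yaw', np.float64(-177.0), 'j6', np.float64(-0.14)) [ 0.55397777 -0.05007324  0.14918888]
```

```bash
python3 -m jog '[[[-0.001,0,0.03],0],[[-0.001,0,0.06],0],[[-0.001,0,0.08],0],[[-0.001,0,0.09],0],[[-0.001,0,0.09],0]]'; python3 -m jog '[[[0,0,0.005],0],[[0,0,0.01],0],[[0,0,0.01],0]]'
```

```text
clock: 23.48
tool_pos: [0.5539, -0.0472, 0.0599]
orientation: [0.0, 0.727, -0.687, -0.0]
wrist_force: [0.9, -0.2, -1.7]
gripper_width: 0.453
gripper_force: 61.5
clock: 23.85
tool_pos: [0.5565, -0.0475, 0.0524]
orientation: [-0.002, 0.727, -0.687, 0.002]
wrist_force: [0.9, 1.0, 4.4]
gripper_width: 0.451
gripper_force: 62.2
```

```bash
python3 -m jog '[[[0,0,0],0],[[0,0,0],0],[[0,0,0],0],[[0,0,-0.03],0],[[0,0,-0.08],0],[[0,0,-0.13],0],[[-0.03,0,-0.15],0],[[-0.03,0,-0.15],0]]' 0.075
python3 - <<'E'
from h import *
hole((.5547,-.049),.084,"c3"); print(shift((.541,.3525,.20),183.1))
E
```

```text
clock: 24.85
tool_pos: [0.5536, -0.0165, 0.2022]
orientation: [-0.002, 0.727, -0.686, 0.001]
wrist_force: [-0.4, -1.4, -1.1]
gripper_width: 0.877
gripper_force: 0.0
guess px [280. 166.] r 70.2 [(array([ 0.5557, -0.0478,  0.084 ]), np.float32(69.6)), (array([ 0.5592, -0.0573,  0.084 ]), np.float32(86.2)), (array([ 0.5626, -0.1119,  0.084 ]), np.float32(65.4))]
(array([-0.3698, -0.0094,  0.0008]), 'twist', np.float64(0.18023637158296424), 'cur yaw', np.float64(-176.7), 'j6', np.float64(-0.19))
```

Cell D is placed within about 1.5 mm. Next is cell A.

```bash
python3 -m jog '[[[-0.05,0,0],0],[[-0.1,0,0],0],[[-0.15,-0.002,0],0],[[-0.2,-0.004,0],0],[[-0.25,-0.006,0],0],[[-0.3,-0.009,0],0],[[-0.35,-0.009,0],0],[[-0.37,-0.009,0],0],[[-0.37,-0.009,0],0],[[-0.37,-0.009,0],0]]' 0.0854
python3 - <<'E'
from h import *
hole((.541,.3525),.06); print(observe()["tool_pos"],observe()["joints"][5])
E
```

```text
clock: 26.15
tool_pos: [0.5412, 0.3508, 0.1998]
orientation: [0.001, 0.726, -0.687, 0.0]
wrist_force: [0.3, -0.1, 0.7]
gripper_width: 1.0
gripper_force: 0.0
guess px [279. 200.] r 64.8 [(array([0.5418, 0.342 , 0.06  ]), np.float32(70.6)), (array([0.5422, 0.3522, 0.06  ]), np.float32(62.8)), (array([0.5384, 0.2966, 0.06  ]), np.float32(53.7)), (array([0.5432, 0.3163, 0.06  ]), np.float32(52.0))]
[0.54127148 0.35074283 0.2001869 ] -0.76206028628656
```

```bash
python3 -m jog '[[[-0.0015,-0.001,0.05],0],[[-0.0015,-0.001,0.1],0],[[-0.0015,-0.001,0.14],0],[[-0.0015,-0.001,0.163],0],[[-0.0015,-0.001,0.173],0],[[-0.0015,-0.001,0.173],0]]' 0.0854 && python3 -m jog '[[[0,0,0],0],[[0,0,0],0],[[0,0,0],0],[[0,0,0],0],[[0,0,0],0]]' 0.0 60
python3 - <<'E'
from h import *
print(shift((.551,.026,.16),183.1))
E
```

```text
clock: 26.95
tool_pos: [0.5422, 0.353, 0.0275]
orientation: [0.0, 0.726, -0.687, 0.0]
wrist_force: [-0.4, -0.5, -0.5]
gripper_width: 0.998
gripper_force: 0.0
clock: 27.58
tool_pos: [0.5425, 0.3542, 0.0285]
orientation: [-0.001, 0.727, -0.687, 0.0]
wrist_force: [-0.1, 0.2, 6.1]
gripper_width: 0.45
gripper_force: 60.7
(array([ 0.3281,  0.0098, -0.1319]), 'twist', np.float64(0.1342849605362062), 'cur yaw', np.float64(-176.8), 'j6', np.float64(-0.76))
```

```bash
python3 -m jog '[[[0,0,-0.05],0],[[0,0,-0.1],0],[[0.04,0.001,-0.133],0],[[0.09,0.003,-0.133],0],[[0.14,0.004,-0.133],0],[[0.19,0.006,-0.133],0],[[0.24,0.008,-0.133],0],[[0.29,0.01,-0.133],0],[[0.328,0.01,-0.133],0],[[0.328,0.01,-0.133],0],[[0.328,0.01,-0.133],0]]'; python3 -m jog '[[[0,0,0],0]]'
python3 - <<'E'
from h import *
print(shift((.551,.026,.052),183.1),observe()["tool_pos"])
E
```

```text
clock: 28.95
tool_pos: [0.5498, 0.0258, 0.1596]
orientation: [0.0, 0.726, -0.687, -0.001]
wrist_force: [0.6, 0.4, -2.0]
gripper_width: 0.448
gripper_force: 61.0
clock: 29.08
tool_pos: [0.5501, 0.0265, 0.1599]
orientation: [0.0, 0.727, -0.687, -0.0]
wrist_force: [0.0, 0.7, -3.2]
gripper_width: 0.45
gripper_force: 61.0
(array([ 0.0006, -0.001 ,  0.1079]), 'twist', np.float64(0.17212871556176879), 'cur yaw', np.float64(-176.7), 'j6', np.float64(-0.27)) [0.55006262 0.02653023 0.15989424]
```

```bash
python3 -m jog '[[[0,0,0.04],0],[[0,0,0.07],0],[[0,0,0.09],0],[[0,0,0.1],0],[[0,0,0.105],0],[[0,0,0.11],0],[[0,0,0.11],0]]'
```

```text
clock: 29.95
tool_pos: [0.5527, 0.0267, 0.0525]
orientation: [-0.002, 0.727, -0.686, 0.002]
wrist_force: [1.9, 1.1, 7.4]
gripper_width: 0.452
gripper_force: 62.4
```

```bash
python3 -m jog '[[[0,0,0],0],[[0,0,0],0],[[0,0,0],0],[[0,0,-0.03],0],[[0,0,-0.08],0],[[0,0,-0.14],0],[[-0.02,0,-0.2],0],[[-0.02,0,-0.26],0],[[-0.02,0,-0.26],0],[[-0.02,0,-0.26],0]]' 0.075
python3 - <<'E'
from h import *
cv2.imwrite("pics/w5.png",read_camera("wrist")[:,:,::-1]); print(shift((.42,-.09,.20),183.1))
E
```

```text
clock: 31.2
tool_pos: [0.5488, 0.0458, 0.3096]
orientation: [0.0, 0.727, -0.687, -0.001]
wrist_force: [-0.7, -0.0, -0.5]
gripper_width: 0.876
gripper_force: 0.0
(array([0.1282, 0.1356, 0.1092]), 'twist', np.float64(0.10860682158852342), 'cur yaw', np.float64(-176.8), 'j6', np.float64(-0.31))
```

View pics/w5.png

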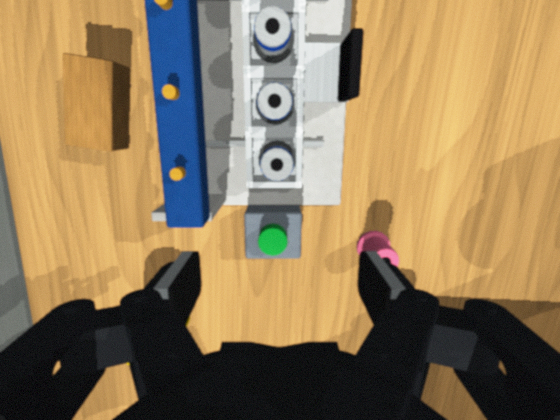

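All four cells stand in their pockets (three visible at (272,25), (274,101) and (277,164)), and the carriage is still out. Next I'll go behind the push tab.

```bash
python3 -m jog '[[[0.04,0.05,0.03],0],[[0.08,0.1,0.06],0],[[0.13,0.133,0.1],0],[[0.13,0.133,0.14],0],[[0.13,0.133,0.19],0],[[0.13,0.133,0.235],0],[[0.13,0.133,0.246],0],[[0.13,0.133,0.246],0],[[0.13,0.133,0.246],0]]' 0.0
python3 - <<'E'
from h import *
print(shift((.4248,-.0926,.063),183.1),observe()["tool_pos"])
E
```

```text
clock: 32.38
tool_pos: [0.425, -0.0916, 0.0658]
orientation: [-0.001, 0.727, -0.687, 0.001]
wrist_force: [-0.5, 0.4, 1.4]
gripper_width: 0.003
gripper_force: 0.0
(array([0.001 , 0.0003, 0.0028]), 'twist', np.float64(0.14173207895890982), 'cur yaw', np.float64(-176.8), 'j6', np.float64(-0.1)) [ 0.42499013 -0.09157274  0.06581146]
```

```bash
python3 -m jog '[[[0,-0.008,0],0],[[0,-0.014,0],0],[[0,-0.019,0],0],[[0,-0.024,0],0],[[0,-0.03,0],0],[[0,-0.037,0],0],[[0,-0.044,0],0],[[0,-0.052,0],0],[[0,-0.06,0],0],[[0,-0.068,0],0],[[0,-0.075,0],0],[[0,-0.08,0],0]]'; python3 -m jog '[[[0,-0.006,0],0],[[0,-0.012,0],0],[[0,-0.018,0],0],[[0,-0.023,0],0],[[0,-0.027,0],0],[[0,-0.03,0],0],[[0,-0.03,0],0]]'
```

```text
clock: 33.88
tool_pos: [0.504, -0.0872, 0.0642]
orientation: [0.0, 0.727, -0.687, -0.0]
wrist_force: [-2.3, -1.6, -0.7]
gripper_width: -0.005
gripper_force: 1.2
clock: 34.75
tool_pos: [0.5343, -0.0853, 0.0645]
orientation: [-0.001, 0.727, -0.687, 0.0]
wrist_force: [-0.4, -0.4, -0.0]
gripper_width: 0.001
gripper_force: 0.3
```

```bash
python3 -m jog '[[[0,-0.003,0],0],[[0,-0.006,0],0],[[0,-0.009,0],0],[[0,-0.012,0],0],[[0,-0.012,0],0]]'
```

```text
clock: 35.38
tool_pos: [0.5437, -0.0849, 0.0642]
orientation: [0.001, 0.727, -0.687, -0.001]
wrist_force: [-7.9, 1.7, 6.3]
gripper_width: -0.001
gripper_force: 4.2
```

```bash
python3 -m jog '[[[0,-0.002,0],0],[[0,-0.004,0],0],[[0,-0.004,0],0]]'
```

```text
clock: 35.75
tool_pos: [0.5437, -0.085, 0.0641]
orientation: [0.004, 0.726, -0.687, -0.004]
wrist_force: [-20.2, 2.6, 15.5]
gripper_width: 0.003
gripper_force: 10.3
```

```bash
python3 -m jog '[[[0,0.015,0],0],[[0,0.035,0],0],[[0,0.05,-0.04],0],[[0,0.05,-0.1],0],[[0,0.05,-0.14],0],[[0,0.05,-0.14],0]]' 0.04
python3 - <<'E'
from h import *
cv2.imwrite("pics/m4.png",cv2.resize(read_camera("side")[120:290,200:400,::-1],(700,595),interpolation=cv2.INTER_CUBIC)); print(shift((.575,-.2958,.20),183.6))
E
```

```text
clock: 36.5
tool_pos: [0.5024, -0.0874, 0.2084]
orientation: [-0.003, 0.727, -0.687, 0.004]
wrist_force: [0.5, 1.2, -0.1]
gripper_width: 0.466
gripper_force: 0.0
(array([ 0.2125, -0.0621,  0.0061]), 'twist', np.float64(-0.3814899084883905), 'cur yaw', np.float64(-176.8), 'j6', np.float64(-0.08))
```

View pics/m4.png

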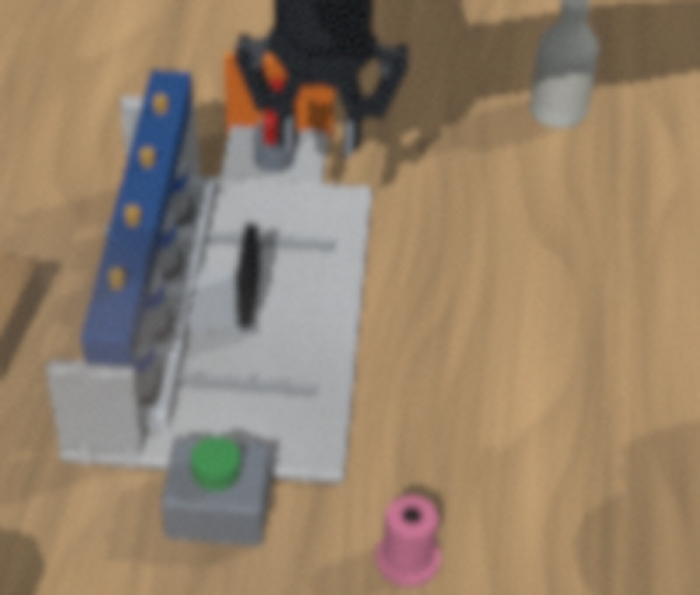

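The carriage is home, with the four cells standing under the bar near (155,365), (160,320), (172,260) and (180,210). Nothing was disturbed. Now the knob again.

```bash
python3 -m jog '[[[0.05,-0.015,0],0],[[0.1,-0.03,0],0],[[0.15,-0.045,0],-0.5],[[0.2,-0.06,0],-0.5],[[0.2125,-0.063,0],-0.5],[[0.2125,-0.063,0],-0.5],[[0.2125,-0.063,0],-0.5]]' 0.04
python3 - <<'E'
from h import *
P=camera_params("wrist"); im=read_camera("wrist"); h=cv2.cvtColor(im,cv2.COLOR_RGB2HSV)
m=(((h[...,0]<6)|(h[...,0]>174))&(h[...,1]>180)&(h[...,2]>150)).astype(np.uint8); r=cv2.minAreaRect(cv2.findNonZero(m)); print(r,px("wrist",r[0],.09,P))
print(shift((.575,-.2958,.068),183.6),observe()["tool_pos"])
E
```

```text
clock: 37.42
tool_pos: [0.5742, -0.2949, 0.2041]
orientation: [-0.0, 0.73, -0.683, -0.0]
wrist_force: [0.1, 1.1, -0.4]
gripper_width: 0.472
gripper_force: 0.0
((277.5, 201.5), (77.0, 17.0), 90.0) [[ 0.57566947 -0.29746821  0.09      ]]
(array([ 0.0011, -0.0006,  0.1365]), 'twist', np.float64(0.18824987856419284), 'cur yaw', np.float64(-176.2), 'j6', np.float64(0.3)) [ 0.57431127 -0.29478783  0.20450607]
```

```bash
python3 -m jog '[[[0.001,-0.001,0.05],0],[[0.001,-0.001,0.09],0],[[0.001,-0.001,0.118],0],[[0.001,-0.001,0.134],0],[[0.001,-0.001,0.134],0]]' 0.04 && python3 -m jog '[[[0,0,0],0],[[0,0,0],0],[[0,0,0],0],[[0,0,0],0]]' 0.0 40
```

```text
clock: 38.1
tool_pos: [0.5751, -0.2962, 0.0699]
orientation: [0.0, 0.73, -0.684, -0.001]
wrist_force: [-0.2, 0.1, 1.1]
gripper_width: 0.466
gripper_force: 0.0
clock: 38.6
tool_pos: [0.5758, -0.2972, 0.0722]
orientation: [-0.0, 0.729, -0.684, 0.001]
wrist_force: [-1.5, 1.7, 6.5]
gripper_width: 0.131
gripper_force: 40.0
```

```bash
python3 -m jog '[[[0,0,-0.002],4],[[0,0,-0.002],14],[[0,0,-0.002],24],[[0,0,-0.002],34],[[0,0,-0.002],44],[[0,0,-0.002],54],[[0,0,-0.002],64],[[0,0,-0.002],74],[[0,0,-0.002],82],[[0,0,-0.002],88],[[0,0,-0.002],91],[[0,0,-0.002],91]]' 0.0 40
python3 - <<'E'
from h import *
print(shift((0,0,0),93.1),observe()["ft_torque"])
E
```

```text
clock: 40.1
tool_pos: [0.5742, -0.2956, 0.0723]
orientation: [-0.001, -0.024, 1.0, 0.001]
wrist_force: [-3.2, 5.0, 2.3]
gripper_width: 0.127
gripper_force: 40.5
(array([0.5594, 0.3224, 0.0743]), 'twist', np.float64(-0.3838181125178579), 'cur yaw', np.float64(92.7), 'j6', np.float64(-1.29)) [1.65907857 1.44521386 0.26108944]
```

```bash
python3 -m jog '[[[0,0,0],0],[[0,0,0],0],[[0,0,0],0],[[0,0,-0.03],0],[[0,0,-0.08],0],[[0,0,-0.128],0],[[0,0,-0.128],0],[[0,0,-0.128],0]]' 0.04
python3 - <<'E'
from h import *
P=camera_params("wrist"); im=read_camera("wrist"); h=cv2.cvtColor(im,cv2.COLOR_RGB2HSV)
m=(((h[...,0]<6)|(h[...,0]>174))&(h[...,1]>180)&(h[...,2]>150)); y,x=np.nonzero(m)
a,b=[(x[s].mean(),y[s].mean()) for s in (y<y.min()+8,y>y.max()-8)]
q=px("wrist",[a,b],.09,P); d=q[1]-q[0]; print(a,b,q,np.degrees(np.arctan2(d[1],d[0])))
print(shift((.552,.127,.20),None),observe()["tool_pos"])
E
```

```text
clock: 41.1
tool_pos: [0.5753, -0.2968, 0.1999]
orientation: [0.0, -0.024, 1.0, 0.0]
wrist_force: [0.3, 0.5, -0.2]
gripper_width: 0.47
gripper_force: 0.0
(np.float64(280.3804347826087), np.float64(167.6195652173913)) (np.float64(281.010989010989), np.float64(240.13186813186815)) [[ 0.54292315 -0.29734278  0.09      ]
 [ 0.60679502 -0.29369621  0.09      ]] 3.2675862256675057
(array([ 0.0029,  0.4243, -0.0005]), 'twist', None, 'cur yaw', np.float64(92.7), 'j6', np.float64(-1.29)) [ 0.57496063 -0.29665328  0.19907736]
```

The knob is tight: the wing is within 0.2° of station x. Next is the key, with the fingers shut.

```bash
python3 -m jog '[[[0,0.05,0],0],[[0,0.1,0],0],[[0,0.15,0],0],[[0.001,0.2,0],0],[[0.002,0.25,0],0],[[0.003,0.3,0],0],[[0.003,0.35,0],0],[[0.003,0.4,0],0],[[0.003,0.424,0],0],[[0.003,0.424,0.04],0],[[0.003,0.424,0.07],0],[[0.003,0.424,0.085],0]]' 0.0
python3 - <<'E'
from h import *
P=camera_params("wrist"); h=cv2.cvtColor(read_camera("wrist"),cv2.COLOR_RGB2HSV)
m=cv2.inRange(h,(45,120,60),(75,255,255)); y,x=np.nonzero(m); print(len(x),x.mean(),y.mean(),x.min(),x.max(),y.min(),y.max(),px("wrist",[(x.mean(),y.mean())],.072,P)); print(observe()["tool_pos"])
E
```

```text
clock: 42.65
tool_pos: [0.5508, 0.1259, 0.1124]
orientation: [-0.002, -0.024, 1.0, -0.001]
wrist_force: [0.6, -0.3, 0.2]
gripper_width: -0.0
gripper_force: 0.0
2486 284.2188254223652 227.12188254223653 253 314 200 255 [[0.54657752 0.12862344 0.072     ]]
[0.55042475 0.12573093 0.11138143]
```

```bash
python3 -m jog '[[[0,0.001,0.02],0],[[0,0.001,0.032],0],[[0,0.001,0.038],0],[[0,0.001,0.042],0],[[0,0.001,0.046],0],[[0,0.001,0.049],0],[[0,0.001,0.051],0],[[0,0.001,0.051],0]]'
```

```text
clock: 43.7
tool_pos: [0.5522, 0.1274, 0.064]
orientation: [-0.0, -0.024, 1.0, -0.0]
wrist_force: [-0.0, 0.7, -0.1]
gripper_width: 0.002
gripper_force: 0.0
```

```bash
python3 -m jog '[[[0,0,0.002],0],[[0,0,0.004],0],[[0,0,0.004],0]]'
```

```text
clock: 44.08
tool_pos: [0.5525, 0.1275, 0.062]
orientation: [0.001, -0.024, 1.0, -0.0]
wrist_force: [-5.7, 0.3, 10.7]
gripper_width: 0.003
gripper_force: 5.6
```

The fingers met the stop at 62 mm with 10.7 N, so the key is down. I'll lift clear and check.

```bash
python3 -m jog '[[[0,0,-0.03],0],[[0,0,-0.08],0],[[0.02,0,-0.14],0],[[0.06,0,-0.18],0],[[0.11,0,-0.2],0],[[0.16,0,-0.2],0],[[0.2,0,-0.2],0],[[0.2,0,-0.2],0],[[0.2,0,-0.2],0]]'
python3 - <<'E'
from h import *
a=cv2.resize(read_camera("top")[155:305,140:390,::-1],(400,240)); b=read_camera("side")[120:290,200:400,::-1]
cv2.imwrite("pics/f.png",np.hstack([cv2.resize(a,(400,340)),cv2.resize(b,(400,340),interpolation=cv2.INTER_CUBIC)]))
E
```

```text
clock: 45.2
tool_pos: [0.3528, 0.1181, 0.2605]
orientation: [0.0, -0.024, 1.0, 0.0]
wrist_force: [0.4, -0.4, -0.2]
gripper_width: 0.001
gripper_force: 0.0
```

View pics/f.png

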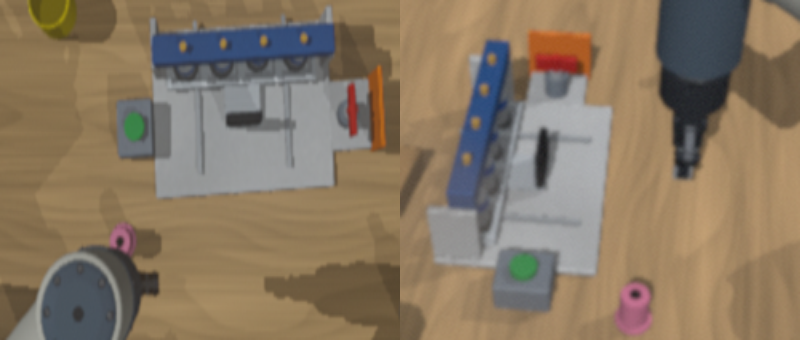

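The carriage is home with the four cells under the bar, the wing is along station x, and the key looks low. The robot is clear of everything.

```bash
python3 -c "
from plant import close_job; print(close_job())"
```

```text
the job is handed in; nothing more can be done
None
```

I handed the job in at about 45 s: the knob was loosened, all four cells were stood in their pockets, the carriage pushed home against its stop, the knob turned tight again and the green key pressed down to its stop; no verdict came back.

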